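Walk the projector round to face the tray's lip

ROBOT

A 6-joint arm with a two-finger parallel gripper is mounted at the origin on the work surface. World frame = base frame: x ahead of the robot, y to its left, z up, the work surface at z = 0. Lengths are in m, angles in rad, forces in N, time in s.
With the tool pointing down it reaches from about 0.3 to 0.775 m from the base axis. Payload 14.6 kg.
Tool frame: the origin (TCP) lies on the centre line of the jaws, within the pads' length; the fingertips stand 17 mm ahead of it and the grasp point (between the pads) lies 2 mm behind it; z points along the fingers, x is the direction in which the jaws open and shut, and the axes are right-handed (so a half turn about z gives the same grasp; the last joint's range is limited). The gripper opens to 94 mm and grips with 3 to 60 N. Pads are 16 mm wide; open, the fingers measure 119 mm over their backs; the gripper's body (75 mm by 177 mm) begins 78 mm behind the grasp point.
Start: joints at [1.078, 0.3, 1.521, -0, 1.321, -0.067], TCP at [0.227, 0.501, 0.185] pointing down, gripper open.
Joint ranges: [-3.03, 3.03], [-0.79, 2.21], [0.23, 2.52], [-1.04, 4.18], [0, 3.07], [-2.55, 2.55]. Speed limits (rad/s): [2.22, 2.22, 2.57, 3.14, 3.14, 3.14].

INTERFACE

Orientations are given as [roll, pitch, yaw] about the fixed x, y, z axes, in that order (R = Rz(yaw) Ry(pitch) Rx(roll)).
In Python, from station import ctrl gives the robot as it stands. The module is installed in compiled form; this text tells all that it offers.
- The arm moves only by the tool drive_tool, never from a script. Its argument "increments" is a list of rows, each a list of 3 entries, a list of its own where there are three numbers: the turn, a rotation vector about the tool's x, y, z in degrees, then the shift along the tool's x, y, z in mm, then the opening, from 0 (shut) to 1 (fully open). In form: [[[ax, ay, az], [dx, dy, dz], hand], ...]. A call has 1 to 20 rows; each row shifts and turns the commanded pose from where the row before left it, along the tool's axes as they then stand; what a row does not reach is not made up. A row lasts 1/8 s, in which the tool goes at most 62.5 mm and 10.7 degrees, less where a joint would pass 70% of its speed; a pose out of reach is approached as far as the arm can. A call with a gripper value outside its range is refused whole. The fingers move at their own pace and stop on an object; "squeeze" is the grip in N (left out, the last holds). Time passes only in rows, so rows that do not move let the fingers close. It gives the time, the measured TCP pose, the force and the opening at its end, in the units of the state.
- ctrl.get_obs(): the state, without advancing time (a new reading comes with each control period).
- ctrl.camera(name): name is "side" or "top"; returns the picture (480x640x3 uint8, red, green, blue); there is no depth.
- ctrl.calibration(name): a dict with "fx", "fy", "cx", "cy" (pixels), "k1" (the pictures are not rectified: a ray, as slopes to the right and down, at radius r is drawn at 1 + k1 r^2 times it, then the intrinsics apply), "rvec" (rotation vector, rad) and "tvec" (3), from world to camera coordinates, as OpenCV has them. Camera axes: x right, y down, z forward; pixel columns grow to the right and rows downward; lengths in m; the calibration is good to about 2 mm. A picture is of the moment at which its call begins. calibration takes no time and is no camera call.
- ctrl.hand_in(): hands the job in, once; it reports no verdict.
The state is a dict: "time_s": time; "qpos": joint angles; "joint_vel": joint speeds; "tau": joint torques, N m; "ee_pos": TCP position; "eef_rot": TCP orientation; "force": force on the tool from outside, world axes, zero at the start; "moment": the same for the moment, N m; "grip_width": finger opening in m.
Only numpy, scipy, OpenCV 4.12 (cv2) and the standard library are available. Lean on these libraries where they do the work, as an engineer would, in place of code of your own. Each camera call takes 0.05 s, during which the arm holds its last target.

TASK

The small projector has been set down askew on its levelling tray. Walk it round with easy fingertip pushes at its corners, never lifting it, until its lens side stands flat against the tray's raised front lip, with none of the case overhanging the tray's sides; have it roughly square to the lip before any of it touches the lip. Leave everything else where it is.

Things in the scene. Friction and masses are not known exactly. Their poses are not given: they have to be found in the camera images.
- projector: Loose white projector, 1.1 to 1.75 kg, starting 25 to 52 degrees anticlockwise (from above) of facing the lip. Upright case 135 mm (x) by 180 mm (y), 8 to 72 mm above the plate, vertical edges rounded 6 mm. Origin: centre of the underside of its feet, on the plate. x points out of the lens side (front face x = +67.5, rear -67.5 mm), y to its left (sides +/-90 mm), z up.
- front_left (a point): Left front corner of the projector's case, 15 mm above the plate: x = +67.5, y = +90 mm in its frame. Near it, at y = +45 mm, the round black lens, 43 mm across, stands 5 mm out of the front face, 46 mm above the plate: it passes over the lip.
- front_right (a point): Right front corner of the projector's case, 15 mm above the plate: x = +67.5, y = -90 mm in its frame. (The case stands on four rubber feet, 8 mm high, at x = +/-42, y = +/-55 mm; it takes roughly 5 to 12 N to slide and turns about a point beyond its middle when pushed at one end of a face.)
- tray: Fixed dark steel levelling tray, its lip on the side away from the robot. Plate 330 mm (x) by 320 mm (y), upper surface 16 mm above the table. Origin: centre of the plate, at table height; x points to the lip, y left, z up. Outside its sides, at x = +/-120, y = +/-178 mm, stand thumb-screws 18 mm across, tops 29 mm above the table.
- lip: The tray's folded-up front lip, 320 mm long, 4 mm thick, rising 20 mm above the plate (36 mm above the table). Origin: middle of its inner face, at plate height, 165 mm ahead of the tray's centre; axes as the tray's. The projector's front face is to stand against the plane x = 0 of this frame.
- tape: Loose roll of black tape lying flat beside the tray, 100 mm across, 48 mm high; origin at the centre of its underside. Leave it.
- remote: Loose black remote control 170 x 46 x 18 mm beside the tray; origin at the centre of its underside. Leave it.
- brick: Loose black power brick 110 x 50 x 32 mm; origin at the centre of its underside. Leave it.
- adapter: Loose small grey video adapter 42 x 22 x 12 mm with a 12 mm metal plug, on the rear right corner of the tray plate; origin at the centre of its underside. Leave it.
- minipc: Loose square aluminium computer 190 x 190 x 36 mm on the table to the left; origin at the centre of its underside. Leave it.
- lenscap: Loose black lens cap 52 mm across, 11 mm high, on the table to the right; origin at the centre of its underside. Leave it.
Not all that is in view belongs to the job. Of the things shaped like the projector, the white one is meant.

How it is judged:
By the outcome, as a careful person would: the job done as asked, in the order asked, and still so for the second after the job is handed in, with the robot touching nothing.
It also fails if it takes over 72 s, if anything falls off the work surface, if the arm or the gripper's body presses on something with over 40 N, if the wrist force passes 120 N, or if a joint passes its speed limit or range.

## Working session

There is one attempt and no reset: what is moved stays moved. The work goes in short steps, Python scripts to look and compute and a tool call to move; the robot and the scene stay as the last step left them, time stands still between calls to the robot, and variables do not carry over. Pictures are saved under pics/ and viewed, and the job is handed in when it is done.

Besides the shell and the picture viewer there is one more tool, called as name(argument=value, ...), one argument or row to a line, values as JSON. drive_tool: Moves the arm, as the interface text tells. Its arguments: {"type":"object","properties":{"increments":{"type":"array"},"squeeze":{"type":"number"}},"required":["increments"]}

```bash
mkdir -p pics; ls
python3 - <<'E'
from station import ctrl
import cv2
for n in("top","side"):
    cv2.imwrite(f"pics/{n}0.png",ctrl.camera(n)[:,:,::-1]); print(n,ctrl.calibration(n))
print(ctrl.get_obs())
E
```

```text
pics
top {'fx': 487.8975317823448, 'fy': 487.8975317823448, 'cx': 312.5651474885726, 'cy': 236.7610570152642, 'k1': -0.10815916256861387, 'rvec': array([ 2.1064997 , -2.12085448,  0.1657674 ]), 'tvec': array([0.01777481, 0.5151962 , 1.00400489])}
side {'fx': 566.4747559912367, 'fy': 566.4747559912367, 'cx': 312.187801104973, 'cy': 234.20193202084593, 'k1': -0.022998135715672764, 'rvec': array([ 2.10242769, -0.05403829,  0.01401501]), 'tvec': array([-0.50009115,  0.05344531,  1.29969605])}
{'time_s': 0.1, 'qpos': array([ 1.07840868e+00,  3.00437563e-01,  1.52150807e+00,  1.75136598e-06,
        1.32070214e+00, -6.66049659e-02]), 'joint_vel': array([ 5.45080295e-04, -2.34881458e-03, -2.38080214e-03,  6.12101322e-05,
        8.05603138e-05,  1.27569689e-03]), 'tau': array([-1.59508098e-03, -5.32637787e+01, -3.53282726e+01,  7.08582345e-02,
        2.34507979e-02, -3.44784723e-05]), 'ee_pos': array([0.22705314, 0.50066762, 0.18493562]), 'eef_rot': array([-3.14152074e+00,  1.05266056e-03,  1.14501325e+00]), 'force': array([-0.06025888, -0.00701016, -0.44687454]), 'moment': array([-0.039172  , -0.00600774, -0.00688057]), 'grip_width': 0.09412885386206375}
```

View pics/top0.png

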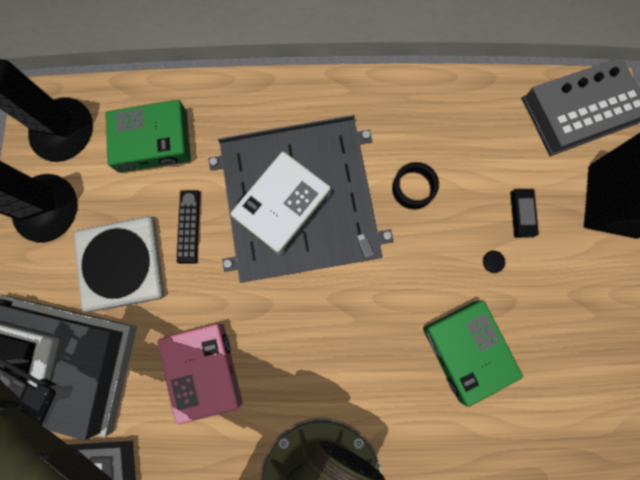

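View pics/side0.png

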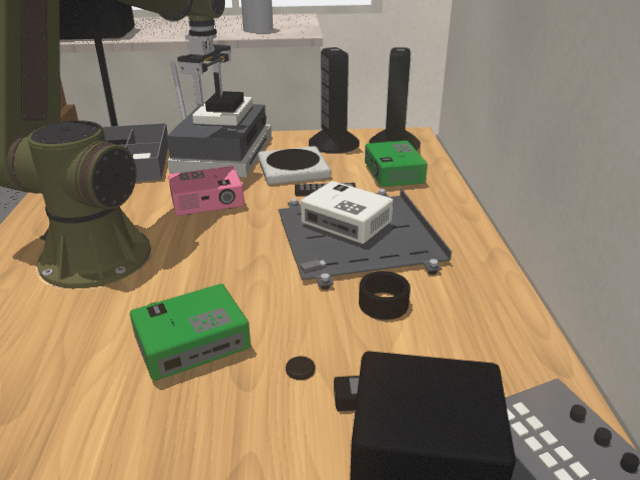

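The top view shows the white projector with corners near (284,152), (331,190), (281,251) and (231,211). Its lens side faces up-left. The tray lip runs from (220,140) to (354,117). The adapter is at (365,243), the tape at (415,186) and the remote at (188,227). In the side view, the gripper hangs over the stack on the left.

```bash
cat > h.py <<'E'
import numpy as np, cv2
from station import ctrl
def ray(cal,uv,z):
    K=np.array([[cal['fx'],0,cal['cx']],[0,cal['fy'],cal['cy']],[0,0,1]])
    d=np.array([cal['k1'],0,0,0,0.])
    p=cv2.undistortPointsIter(np.array(uv,float).reshape(-1,1,2),K,d,None,None,(3,50,1e-10)).reshape(-1,2)
    R,_=cv2.Rodrigues(np.array(cal['rvec'])); t=np.array(cal['tvec']).ravel()
    C=-R.T@t; D=np.c_[p,np.ones(len(p))]@R
    return (C+D*((z-C[2])/D[:,2])[:,None])[:,:2]
def proj(cal,P):
    K=np.array([[cal['fx'],0,cal['cx']],[0,cal['fy'],cal['cy']],[0,0,1]])
    return cv2.projectPoints(np.array(P,float).reshape(-1,1,3),np.array(cal['rvec']),np.array(cal['tvec']),K,np.array([cal['k1'],0,0,0,0.]))[0].reshape(-1,2)
def rd(a): return np.round(a,1)
E
python3 - <<'E'
from h import *
im=cv2.imread('pics/top0.png'); cal=ctrl.calibration('top')
g=im.min(2)
print(g[200,255:330:5], g[150:260:6,281])
m=(g>150).astype(np.uint8); m[:140]=0;m[265:]=0;m[:,:222]=0;m[:,345:]=0
m=cv2.morphologyEx(m,cv2.MORPH_CLOSE,np.ones((3,3)))
c=max(cv2.findContours(m,0,cv2.CHAIN_APPROX_NONE)[0],key=cv2.contourArea)
w=ray(cal,c[:,0],.088)*1000
r=cv2.minAreaRect(w.astype(np.float32)); print(r, cv2.boxPoints(r))
v=cv2.resize(im[100:300,190:410],None,fx=3.6,fy=3,interpolation=cv2.INTER_CUBIC)
v=cv2.resize(im[100:290,190:440],None,fx=3.1,fy=3.1,interpolation=cv2.INTER_CUBIC)
cv2.imwrite('pics/top0z.png',v)
E
```

```text
[ 57 207 210 211 211 210 162 138 116 120 174 106 209 142  33] [ 79 210 210 210 211 210 210 210 210 210 210 211 210 210 211 210 188  79
  79]
((586.5186767578125, 81.97221374511719), (131.68392944335938, 176.5955047607422), 51.086612701416016) [[476.45624   86.20459 ]
 [613.86456  -24.722961]
 [696.5811    77.73984 ]
 [559.1728   188.66739 ]]
```

View pics/top0z.png

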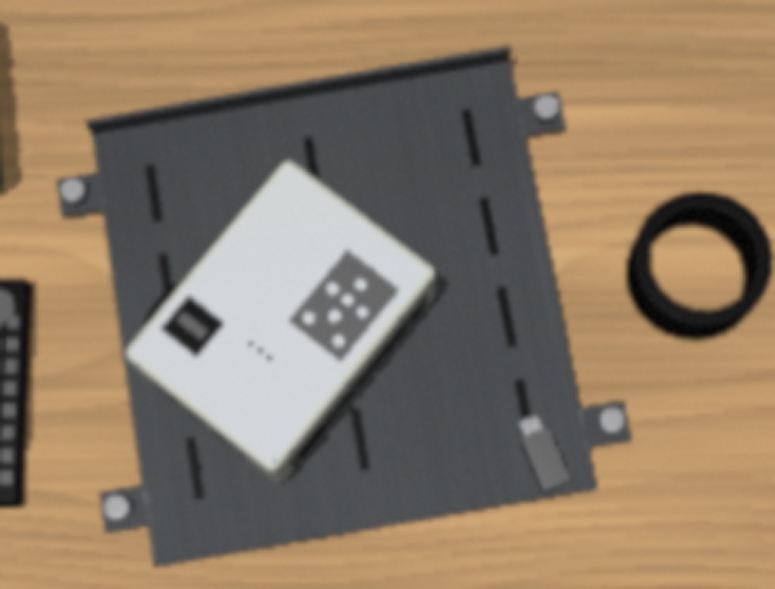

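```bash
cat >> h.py <<'E'
def screws(im,cal,guess):
    out=[]
    for (x,y) in guess:
        p=im[y-7:y+8,x-7:x+8].min(2); m=(p>125).astype(np.uint8)
        n,l,s,c=cv2.connectedComponentsWithStats(m)
        k=1+np.argmax(s[1:,4]); out.append(c[k]+[x-7,y-7])
    return np.array(out)
E
python3 - <<'E'
from h import *
im=cv2.imread('pics/top0.png'); cal=ctrl.calibration('top')
g=[(213,161),(366,134),(228,264),(387,236)]
s=screws(im,cal,g); print(s)
w=ray(cal,s,.029)*1000; print(w)
loc=np.array([[120,178],[120,-178],[-120,178],[-120,-178]],float)
A=cv2.estimateAffinePartial2D(loc,w)[0]; print(A, np.degrees(np.arctan2(A[1,0],A[0,0])), np.hypot(A[1,0],A[0,0]))
z=np.array([(155,565),(597,488),(90,123),(510,50)])/3.1+[190,100]
print(ray(cal,z[:2],.016)*1000, ray(cal,z[2:],.036)*1000)
B=A/np.hypot(A[1,0],A[0,0]);B[:,2]=A[:,2]
for p in([-165,160],[-165,-160],[169,160],[169,-160]):print(B[:,:2]@p+B[:,2])
E
```

```text
[[212.74358974 160.74358974]
 [365.92857143 133.80952381]
 [226.76       263.24      ]
 [387.         235.        ]]
[[ 697.76462033  242.52931239]
 [ 757.33417198 -108.5304901 ]
 [ 461.4877461   202.9938061 ]
 [ 521.12234164 -148.42796109]]
[[ 9.85919036e-01 -1.66816509e-01  6.09427216e+02]
 [ 1.66816509e-01  9.85919036e-01  4.71411667e+01]] 9.603434273833903 0.9999320439374038
[[ 420.86152198  175.156369  ]
 [ 473.4676368  -138.7971596 ]] [[745.94038726 228.27307901]
 [798.13550627 -82.98288475]]
[420.04706367 177.37233831]
[ 473.43197452 -138.14319426]
[749.36640079 233.09283902]
[802.75131164 -82.42269355]
```

Add to h.py:
```python
from scipy.spatial.transform import Rotation as Ro
def st():
    o=ctrl.get_obs(); return o['time_s'],o['ee_pos']*1000,o['eef_rot'],o['force']
def togo(tgt):
    t,p,r,f=st(); R=Ro.from_euler('xyz',r).as_matrix()
    print('t',t,'tcp',rd(p),'yaw',rd(np.degrees(r)),'f',rd(f),'togo tool mm',rd(R.T@(np.array(tgt)-p)))
T0=np.array([609.4,47.1]);TY=np.radians(9.6)
def tr2w(p): c,s=np.cos(TY),np.sin(TY); return T0+np.array([[c,-s],[s,c]])@p
def w2tr(p): c,s=np.cos(TY),np.sin(TY); return np.array([[c,s],[-s,c]])@(np.asarray(p)-T0)
def pj2w(c,yaw,p): a=np.radians(yaw); return np.array(c)+np.array([[np.cos(a),-np.sin(a)],[np.sin(a),np.cos(a)]])@np.array(p)
def look(tag,prev):
    im=ctrl.camera('top')[:,:,::-1].copy(); cal=ctrl.calibration('top')
    g=im.min(2)
    m=(g>150).astype(np.uint8); m[:118]=0;m[275:]=0;m[:,:205]=0;m[:,:][:,375:]=0
    for s in [(213,161),(366,134),(227,263),(387,235)]: cv2.circle(m,s,8,0,-1)
    m=cv2.morphologyEx(m,cv2.MORPH_CLOSE,np.ones((3,3)))
    c=max(cv2.findContours(m,0,cv2.CHAIN_APPROX_NONE)[0],key=cv2.contourArea)
    r=cv2.minAreaRect((ray(cal,c[:,0],.088)*1000).astype(np.float32))
    b=cv2.boxPoints(r); e=b[1]-b[0]
    if np.linalg.norm(b[2]-b[1])<np.linalg.norm(e): e=b[2]-b[1]   # short edge = x
    y=np.degrees(np.arctan2(e[1],e[0])); y=prev+(y-prev+90)%180-90
    ce=np.array(r[0]); print('proj',rd(ce),rd(r[1]),'yaw',rd(y),'| tray',rd(w2tr(ce)),'rel',rd(y-9.6))
    for n,p in dict(FL=(67.5,90),FR=(67.5,-90),RL=(-67.5,90),RR=(-67.5,-90)).items(): print(n,rd(w2tr(pj2w(ce,y,p))),end=' ')
    print()
    v=im[90:300,180:440]; cv2.drawContours(v,[c-[180,90]],-1,(0,0,255),1)
    cv2.imwrite(f'pics/{tag}.png',cv2.resize(v,None,fx=2.8,fy=2.8)); return ce,y
```

```text
(no output)
```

drive_tool(
  increments=[
    [[0,0,0],[0,0,-20],0],
    [[0,0,0],[0,0,-20],0],
    [[0,0,0],[0,0,-20],0],
    [[0,0,0],[0,0,-20],0],
    [[0,0,0],[-26,33,0],0],
    [[0,0,0],[-26,33,0],0],
    [[0,0,0],[-26,33,0],0],
    [[0,0,0],[-26,33,0],0],
    [[0,0,0],[-26,33,0],0],
    [[0,0,0],[-26,33,0],0],
    [[0,0,0],[-26,33,0],0],
    [[0,0,0],[-26,33,0],0],
    [[0,0,0],[-26,33,0],0],
    [[0,0,0],[-26,33,0],0],
    [[0,0,0],[-26,33,0],0],
    [[0,0,0],[-26,33,0],0],
    [[0,0,0],[0,0,0],0],
  ],
)

```text
time_s: 2.22
ee_pos: [0.4594, 0.0514, 0.2649]
eef_rot: [-3.141, 0.001, 1.142]
force: [-0.1, 1.0, -0.3]
grip_width: 0.0001
```

drive_tool(
  increments=[
    [[0,0,10.4],[0,0,0],0],
    [[0,0,10.4],[0,0,0],0],
    [[0,0,10.4],[0,0,0],0],
    [[0,0,10.4],[0,0,0],0],
    [[0,0,10.4],[0,0,0],0],
    [[0,0,10.4],[0,0,0],0],
    [[0,0,10.4],[0,0,0],0],
    [[0,0,10.4],[0,0,0],0],
    [[0,0,10.4],[0,0,0],0],
    [[0,0,10.4],[0,0,0],0],
    [[0,0,0],[0,0,30],0],
    [[0,0,0],[0,0,30],0],
    [[0,0,0],[0,0,30],0],
    [[0,0,0],[0,0,10],0],
    [[0,0,0],[0,0,0],0],
  ],
)

```text
time_s: 4.1
ee_pos: [0.4588, 0.0536, 0.1656]
eef_rot: [3.141, 0.0, -0.67]
force: [-0.1, 0.2, -0.2]
grip_width: 0.0005
```

Run:
```python
from h import *
look('a1',51)
togo([465.4,43.5,53])
```

```text
proj [607.5  65.2] [133.2 123.9] yaw -38.7 | tray [ 1.1 18.2] rel -48.3
FL [113.2  27.7] FR [-21.1 -92.1] RL [ 23.4 128.5] RR [-111.     8.7] 
t 4.15 tcp [459.2  53.5 166.3] yaw [-180.    -0.   -38.4] f [0.2 0.4 0.4] togo tool mm [ 11.    4.1 113.3]
```

View pics/a1.png

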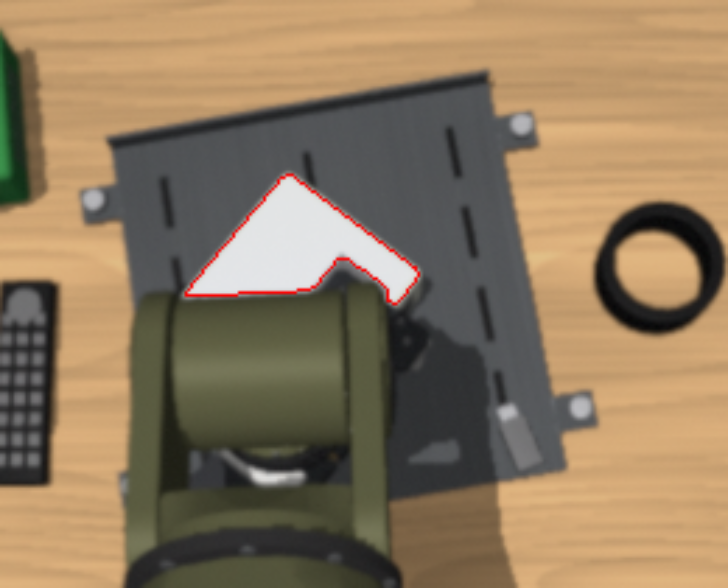

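drive_tool(
  increments=[
    [[0,0,0],[5,2,20],0],
    [[0,0,0],[6,2,20],0],
    [[0,0,0],[0,0,20],0],
    [[0,0,0],[0,0,20],0],
    [[0,0,0],[0,0,15],0],
    [[0,0,0],[0,0,10],0],
    [[0,0,0],[0,0,8],0],
    [[0,0,0],[0,-4,0],0],
    [[0,0,0],[0,-4,0],0],
    [[0,0,0],[0,-4,0],0],
    [[0,0,0],[0,-4,0],0],
    [[0,0,0],[0,-4,0],0],
  ],
)

```text
time_s: 5.65
ee_pos: [0.4777, 0.0591, 0.0525]
eef_rot: [-3.141, -0.0, -0.67]
force: [0.2, 0.7, 0.4]
grip_width: -0.0002
```

```bash
cat >> h.py <<'E'
def look2(tag,c,yaw,tol=18):
    im=ctrl.camera('top')[:,:,::-1].copy(); cal=ctrl.calibration('top')
    g=im.min(2); m=(g>150).astype(np.uint8); m[:110]=0;m[275:]=0;m[:,:205]=0;m[:,375:]=0
    for s in [(213,161),(366,134),(227,263),(387,235)]: cv2.circle(m,s,8,0,-1)
    m=cv2.morphologyEx(m,cv2.MORPH_CLOSE,np.ones((3,3)))
    cs=cv2.findContours(m,0,cv2.CHAIN_APPROX_NONE)[0]
    cs=[k for k in cs if cv2.contourArea(k)>150]
    w=np.vstack([ray(cal,k[:,0],.088)*1000 for k in cs]); c=np.array(c,float)
    H=(66.2,88.6); n={}
    for it in range(12):
        a=np.radians(yaw); R=np.array([[np.cos(a),-np.sin(a)],[np.sin(a),np.cos(a)]])
        L=(w-c)@R; th=max(tol*0.75**it,3.5); J=[];r=[];wt=[]
        for nm,ax,sg in(('F',0,1),('B',0,-1),('L',1,1),('R',1,-1)):
            o=1-ax; s=(abs(L[:,ax]-sg*H[ax])<th)&(abs(L[:,o])<H[o]-8)
            n[nm]=int(s.sum())
            if n[nm]<10: continue
            for q in L[s]:
                r.append(q[ax]-sg*H[ax]); j=[0,0,0]; j[ax]=1; j[2]=(q[1] if ax==0 else -q[0])*-1/100; J.append(j)
        J=np.array(J);r=np.array(r); h=np.clip(1.5/np.maximum(abs(r),1e-6),0,1)
        d=np.linalg.lstsq(J*h[:,None],r*h,rcond=None)[0]
        c=c+R@d[:2]; yaw+=np.degrees(d[2]/100)
    print('fit',rd(c),'yaw',rd(yaw),n,'rms',np.sqrt((r**2).mean()).round(2),'| tray',rd(w2tr(c)),'rel',rd(yaw-9.6))
    for k,p in dict(FL=(67.5,90),FR=(67.5,-90),RL=(-67.5,90),RR=(-67.5,-90)).items(): print(k,rd(w2tr(pj2w(c,yaw,p))),end=' ')
    print()
    P=[[*(pj2w(c,yaw,p)/1000),.088] for p in((67.5,90),(67.5,-90),(-67.5,-90),(-67.5,90))]
    v=cv2.resize(im[90:300,180:440],None,fx=2.8,fy=2.8)
    cv2.polylines(v,[np.int32((proj(cal,P)-[180,90])*2.8+1.4)],True,(0,0,255),1)
    cv2.imwrite(f'pics/{tag}.png',v); return c,yaw
E
python3 - <<'E'
from h import *
c,y=look2('a2',[586.5,82],51)
t,p,r,f=st(); print(rd(p),f)
a=pj2w([0,0],-y,p[:2]-c); print('tcp in proj',a)
E
```

```text
fit [585.8  81.9] yaw 51.5 {'F': 58, 'B': 14, 'L': 5, 'R': 43} rms 0.63 | tray [-17.4  38.3] rel 41.9
FL [-27.4 150.3] FR [92.9 16.4] RL [-127.8   60.1] RR [ -7.5 -73.8] 
[477.9  59.4  52.5] [-0.13525884 -0.08415259 -1.07395164]
tcp in proj [-84.80256429  70.45579156]
```

View pics/a2.png

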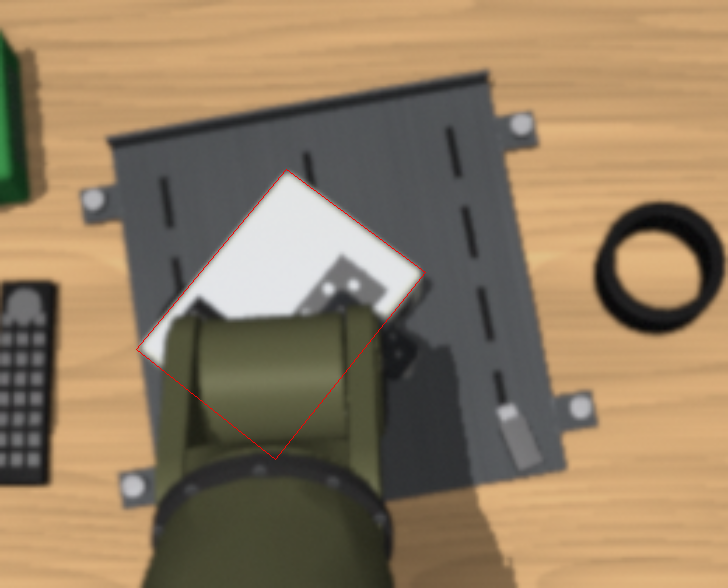

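The outline fits well: all visible edges lie on the red rectangle, with the front right corner at (287,170) in the zoom. I'm starting the first corner push.

drive_tool(
  increments=[
    [[0,0,0],[0,-4,0],0],
    [[0,0,0],[0,-4,0],0],
    [[0,0,0],[0,-3,0],0],
    [[0,0,1],[0,-3,0],0],
    [[0,0,1],[0,-3,0],0],
    [[0,0,1],[0,-3,0],0],
    [[0,0,1],[0,-3,0],0],
    [[0,0,1],[0,-3,0],0],
    [[0,0,1],[0,-3,0],0],
    [[0,0,0],[0,0,0],0],
  ],
)

```text
time_s: 6.95
ee_pos: [0.495, 0.081, 0.0521]
eef_rot: [3.139, 0.002, -0.775]
force: [-7.5, -1.9, 3.0]
grip_width: 0.0005
```

```bash
cat > l.py <<'E'
import sys
from h import *
tag,x,y,a=sys.argv[1:5]
c,w=look2(tag,[float(x),float(y)],float(a))
t,p,r,f=st(); print('t',t,'tcp',rd(p),'yaw',rd(np.degrees(r[2])),'f',rd(f))
print('tcp in proj',rd(pj2w([0,0],-w,p[:2]-c)),'tool yaw - proj yaw',rd(np.degrees(r[2])-w))
E
python3 l.py a3 590 85 47
```

```text
fit [598.3  87.6] yaw 46.0 {'F': 46, 'B': 12, 'L': 0, 'R': 39} rms 0.67 | tray [-4.2 41.8] rel 36.4
FL [ -3.3 154.3] FR [103.6   9.4] RL [-111.9   74.1] RR [ -5.  -70.7] 
t 7.0 tcp [495.   81.   52.1] yaw -44.4 f [-6.9 -3.1  2.2]
tcp in proj [-76.5  69.8] tool yaw - proj yaw -90.4
```

View pics/a3.png

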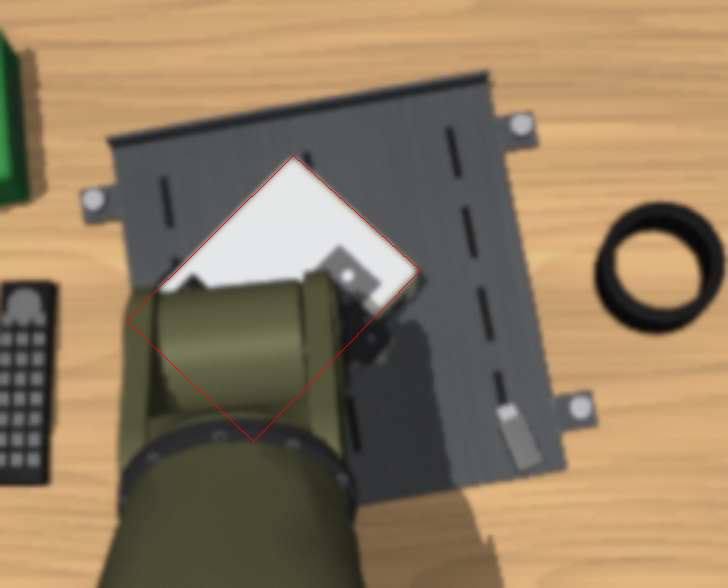

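The front right corner is now at (293,157). The push turned it 5.5° while the centre moved 13 mm forward and left. Next I'll push the left face near the front corner, which turns it the same way but moves it right.

drive_tool(
  increments=[
    [[0,0,0],[0,10,0],0],
    [[0,0,0],[0,20,0],0],
    [[0,0,0],[-20,0,0],0],
    [[0,0,0],[-20,0,0],0],
    [[0,0,0],[-18,0,0],0],
    [[0,0,0],[0,-25,0],0],
    [[0,0,0],[0,-25,0],0],
    [[0,0,0],[0,-25,0],0],
    [[0,0,0],[0,-25,0],0],
    [[0,0,0],[0,-25,0],0],
    [[0,0,0],[0,-21,0],0],
    [[0,0,0],[0,-10,0],0],
    [[0,0,0],[5,0,0],0],
    [[0,0,0],[5,0,0],0],
    [[0,0,0],[5,0,0],0],
    [[0,0,0],[0,0,0],0],
  ],
)

```text
time_s: 9.0
ee_pos: [0.5537, 0.2006, 0.0525]
eef_rot: [-3.142, -0.0, -0.776]
force: [-0.8, 0.5, 0.0]
grip_width: 0.0007
```

```bash
python3 l.py a4 598 87.6 46
```

```text
fit [599.   88.1] yaw 45.5 {'F': 26, 'B': 41, 'L': 0, 'R': 39} rms 0.59 | tray [-3.4 42.2] rel 35.9
FL [ -1.5 154.6] FR [104.1   8.9] RL [-110.9   75.4] RR [ -5.2 -70.3] 
t 9.05 tcp [553.6 200.8  52.5] yaw -44.4 f [-0.1 -0.5  0.2]
tcp in proj [ 48.6 111.4] tool yaw - proj yaw -90.0
```

View pics/a4.png

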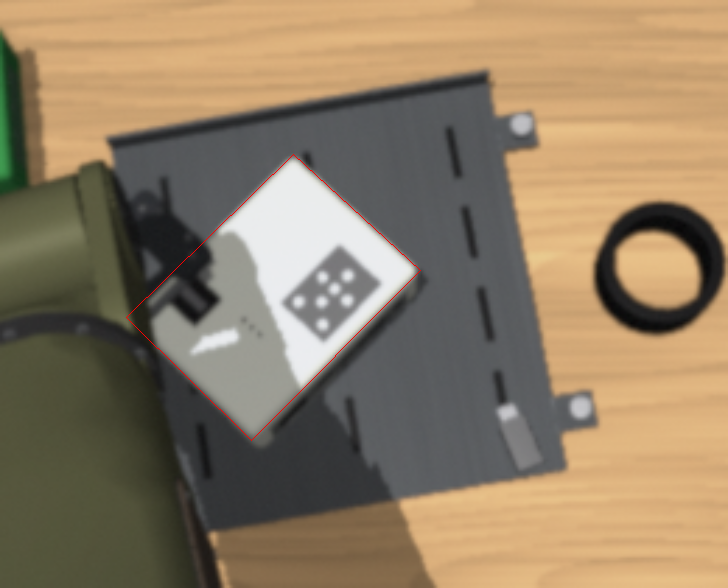

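The whole outline is visible and fits. The finger stands about 9 mm from the left face near (150,290). Pushing now.

drive_tool(
  increments=[
    [[0,0,0],[4,0,0],0],
    [[0,0,0],[4,0,0],0],
    [[0,0,0],[3,0,0],0],
    [[0,0,1],[3,0,0],0],
    [[0,0,1],[3,0,0],0],
    [[0,0,1],[3,0,0],0],
    [[0,0,1],[3,0,0],0],
    [[0,0,1],[3,0,0],0],
    [[0,0,1],[3,0,0],0],
    [[0,0,1],[3,0,0],0],
    [[0,0,1],[3,0,0],0],
    [[0,0,0],[0,0,0],0],
  ],
)

```text
time_s: 10.55
ee_pos: [0.5775, 0.1765, 0.0525]
eef_rot: [-3.141, 0.001, -0.914]
force: [-1.5, 5.7, 0.2]
grip_width: 0.0003
```

```bash
python3 l.py a5 605 83 40
```

```text
fit [607.1  66.3] yaw 41.0 {'F': 22, 'B': 40, 'L': 0, 'R': 39} rms 0.68 | tray [ 0.9 19.3] rel 31.4
FL [ 11.7 131.3] FR [105.4 -22.4] RL [-103.6   61. ] RR [ -9.8 -92.7] 
t 10.6 tcp [577.5 176.5  52.5] yaw -52.4 f [-1.4  6.3  0.8]
tcp in proj [ 49.9 102.6] tool yaw - proj yaw -93.4
```

View pics/a5.png

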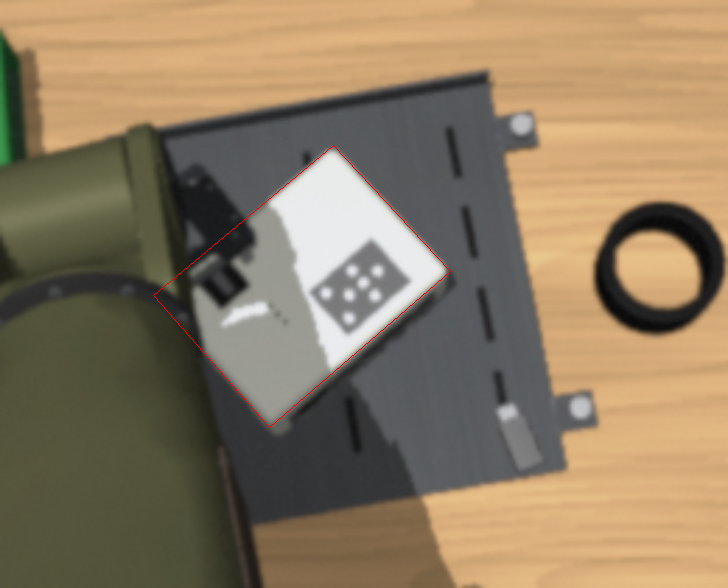

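The side push mostly translated it: 4.5° of turn, 23 mm to the right, with the front right corner now at (333,147). That leaves room, so I'm going back to the rear left corner.

drive_tool(
  increments=[
    [[0,0,0],[-10,0,0],0],
    [[0,0,0],[-15,0,0],0],
    [[0,0,0],[0,20,0],0],
    [[0,0,0],[0,28,0],0],
    [[0,0,0],[0,28,0],0],
    [[0,0,0],[0,28,0],0],
    [[0,0,0],[0,28,0],0],
    [[0,0,0],[0,28,0],0],
    [[0,0,0],[21,0,0],0],
    [[0,0,0],[21,0,0],0],
    [[0,0,0],[21,0,0],0],
    [[0,0,0],[0,-10,0],0],
    [[0,0,0],[0,-10,0],0],
    [[0,0,0],[0,-5,0],0],
    [[0,0,0],[0,0,0],0],
  ],
)

```text
time_s: 12.48
ee_pos: [0.4937, 0.0638, 0.0523]
eef_rot: [3.141, 0.0, -0.914]
force: [-0.2, -1.2, 0.1]
grip_width: 0.0004
```

```bash
python3 l.py a6 607.1 66.3 41
```

```text
fit [606.5  66. ] yaw 41.6 {'F': 56, 'B': 14, 'L': 0, 'R': 39} rms 0.67 | tray [ 0.3 19.1] rel 32.0
FL [  9.8 131.2] FR [105.2 -21.4] RL [-104.7   59.6] RR [ -9.3 -93. ] 
t 12.525 tcp [493.5  63.6  52.3] yaw -52.4 f [-0.1 -0.1  0.2]
tcp in proj [-86.   73.3] tool yaw - proj yaw -94.0
```

drive_tool(
  increments=[
    [[0,0,0],[0,-4,0],0],
    [[0,0,0],[0,-4,0],0],
    [[0,0,0],[0,-3,0],0],
    [[0,0,1],[0,-3,0],0],
    [[0,0,1],[0,-3,0],0],
    [[0,0,1],[0,-3,0],0],
    [[0,0,1],[0,-3,0],0],
    [[0,0,1],[0,-3,0],0],
    [[0,0,1],[0,-3,0],0],
    [[0,0,1],[0,-3,0],0],
    [[0,0,1],[0,-3,0],0],
    [[0,0,0],[0,0,0],0],
  ],
)

```text
time_s: 14.02
ee_pos: [0.5212, 0.0836, 0.052]
eef_rot: [3.139, 0.001, -1.054]
force: [-6.8, -0.1, 2.8]
grip_width: 0.0003
```

```bash
python3 l.py a7 617 69 36
```

```text
fit [624.6  68.5] yaw 34.4 {'F': 59, 'B': 11, 'L': 0, 'R': 42} rms 0.66 | tray [18.6 18.6] rel 24.8
FL [ 42.1 128.6] FR [117.6 -34.8] RL [-80.5  72. ] RR [ -5.  -91.4] 
t 14.075 tcp [521.2  83.6  52. ] yaw -60.4 f [-7.2 -0.6  1.5]
tcp in proj [-76.8  70.8] tool yaw - proj yaw -94.8
```

View pics/a7.png

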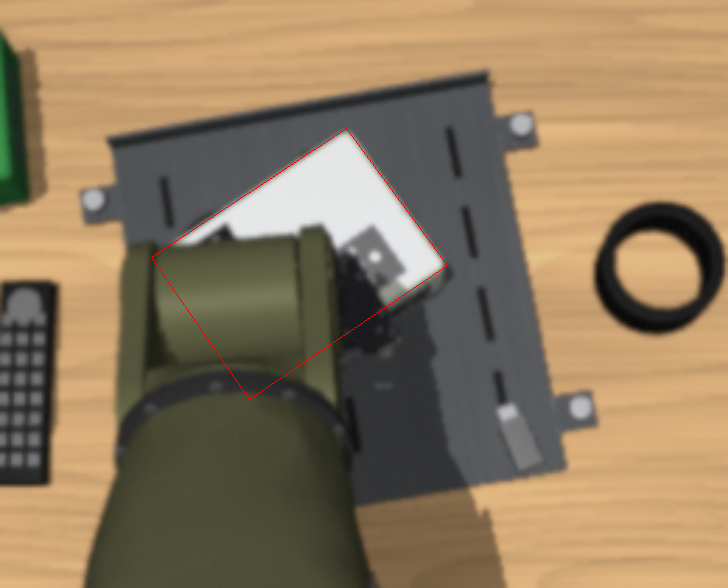

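drive_tool(
  increments=[
    [[0,0,0.9],[-0.2,-3,0],0],
    [[0,0,0.9],[-0.2,-3,0],0],
    [[0,0,0.9],[-0.2,-3,0],0],
    [[0,0,0.9],[-0.2,-3,0],0],
    [[0,0,0.9],[-0.2,-3,0],0],
    [[0,0,0.9],[-0.2,-3,0],0],
    [[0,0,0.9],[-0.2,-3,0],0],
    [[0,0,0.9],[-0.2,-3,0],0],
    [[0,0,0.9],[-0.2,-3,0],0],
    [[0,0,0.9],[-0.2,-3,0],0],
    [[0,0,0.9],[-0.2,-3,0],0],
    [[0,0,0.9],[-0.2,-3,0],0],
    [[0,0,0.9],[-0.2,-3,0],0],
    [[0,0,0],[0,0,0],0],
  ],
)

```text
time_s: 15.82
ee_pos: [0.5557, 0.1021, 0.052]
eef_rot: [3.139, 0.001, -1.258]
force: [-7.4, 2.1, 3.2]
grip_width: 0.0006
```

```bash
python3 l.py a8 648 68 23
```

```text
fit [653.8  67.4] yaw 23.2 {'F': 61, 'B': 15, 'L': 0, 'R': 47} rms 0.76 | tray [47.1 12.7] rel 13.6
FL [ 91.6 116. ] FR [133.9 -58.9] RL [-39.6  84.3] RR [  2.7 -90.7] 
t 15.875 tcp [555.7 102.1  52. ] yaw -72.1 f [-6.3  2.4  1.7]
tcp in proj [-76.5  70.5] tool yaw - proj yaw -95.3
```

View pics/a8.png

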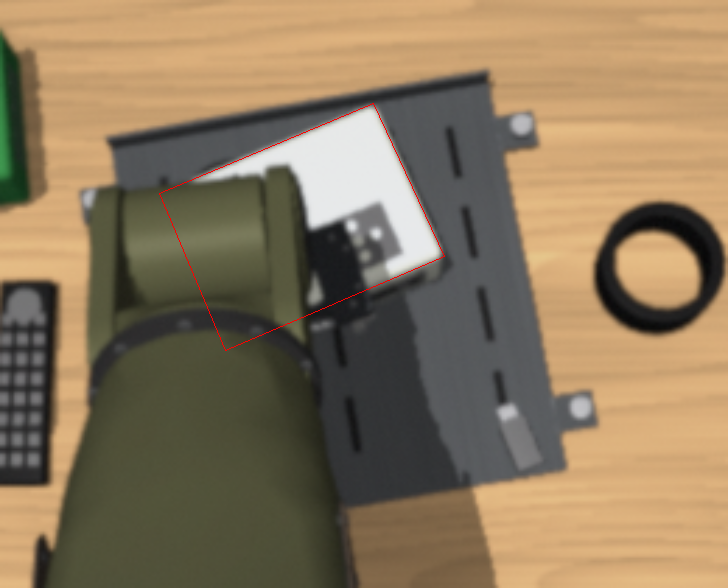

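drive_tool(
  increments=[
    [[0,0,0.9],[-0.2,-3,0],0],
    [[0,0,0.9],[-0.2,-3,0],0],
    [[0,0,0.9],[-0.2,-3,0],0],
    [[0,0,0.9],[-0.2,-3,0],0],
    [[0,0,0.9],[-0.2,-3,0],0],
    [[0,0,0.9],[-0.2,-3,0],0],
    [[0,0,0.9],[-0.2,-3,0],0],
    [[0,0,0.9],[-0.2,-3,0],0],
    [[0,0,0.9],[-0.2,-3,0],0],
    [[0,0,0.9],[-0.2,-3,0],0],
    [[0,0,0.9],[-0.2,-3,0],0],
    [[0,0,0],[0,0,0],0],
  ],
)

```text
time_s: 17.38
ee_pos: [0.5874, 0.1121, 0.052]
eef_rot: [3.139, 0.001, -1.431]
force: [-5.5, 2.1, 1.8]
grip_width: 0.0006
```

```bash
python3 l.py a9 677 64 14
```

```text
fit [678.3  61.8] yaw 13.8 {'F': 40, 'B': 18, 'L': 0, 'R': 50} rms 0.79 | tray [70.4  3. ] rel 4.2
FL [131.2  97.7] FR [144.3 -81.8] RL [-3.5 87.9] RR [  9.6 -91.7] 
t 17.425 tcp [587.4 112.   52. ] yaw -82.0 f [-5.4  2.2  1.5]
tcp in proj [-76.3  70.4] tool yaw - proj yaw -95.8
```

View pics/a9.png

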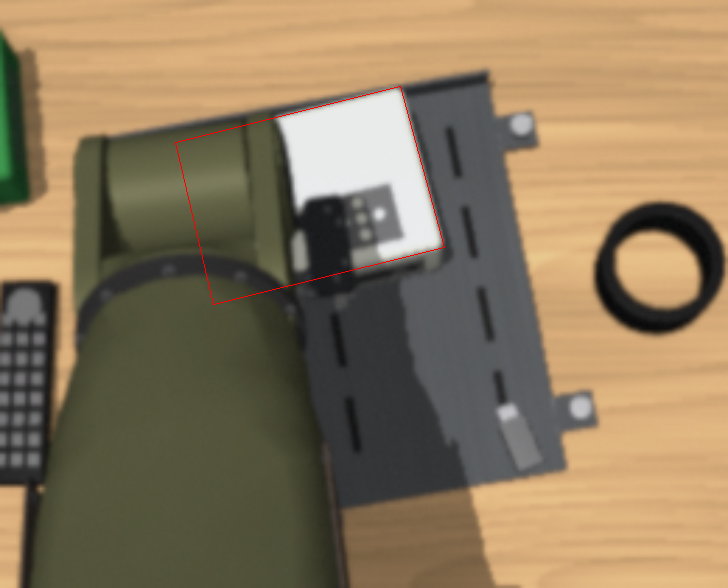

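The top fit gives the projector 4° from square, with its front right corner 20 mm short of the lip. One more short corner push.

drive_tool(
  increments=[
    [[0,0,0.9],[-0.2,-3,0],0],
    [[0,0,0.9],[-0.2,-3,0],0],
    [[0,0,0.9],[-0.2,-3,0],0],
    [[0,0,0],[0,-3,0],0],
    [[0,0,0],[0,-2,0],0],
    [[0,0,0],[0,0,0],0],
    [[0,0,0],[0,10,0],0],
    [[0,0,0],[0,20,0],0],
    [[0,0,0],[0,25,0],0],
    [[0,0,0],[0,25,0],0],
    [[0,0,0],[0,25,0],0],
    [[0,0,0],[0,15,0],0],
  ],
)

```text
time_s: 18.92
ee_pos: [0.4814, 0.1024, 0.0525]
eef_rot: [-3.141, -0.0, -1.478]
force: [-0.5, 0.5, -0.3]
grip_width: 0.0005
```

```bash
python3 l.py a10 688 60 10; python3 -c "
from h import *
cv2.imwrite('pics/s10.png',ctrl.camera('side')[:,:,::-1])"
```

```text
fit [689.   57.7] yaw 9.5 {'F': 73, 'B': 75, 'L': 51, 'R': 50} rms 0.98 | tray [80.3 -2.8] rel -0.1
FL [147.9  87.1] FR [147.7 -92.9] RL [12.9 87.3] RR [ 12.7 -92.7] 
t 18.975 tcp [480.3 102.3  52.4] yaw -84.7 f [ 0.1 -0.5  0.4]
tcp in proj [-198.5   78.5] tool yaw - proj yaw -94.2
```

View pics/a10.png

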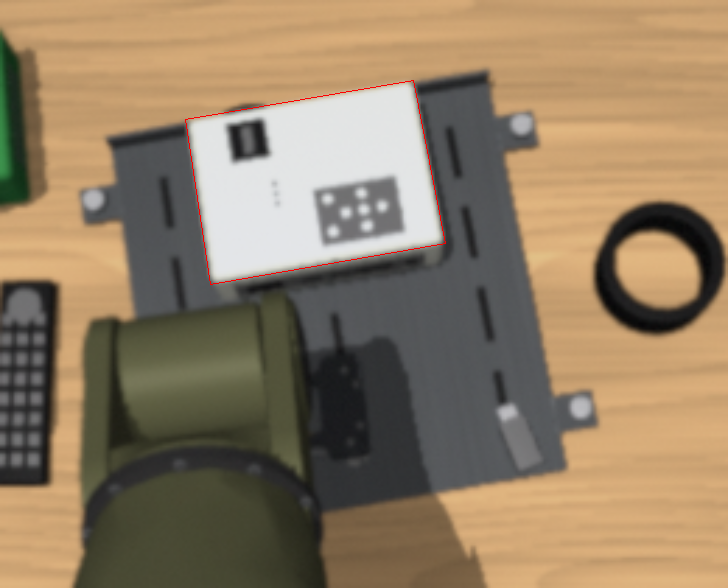

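View pics/s10.png

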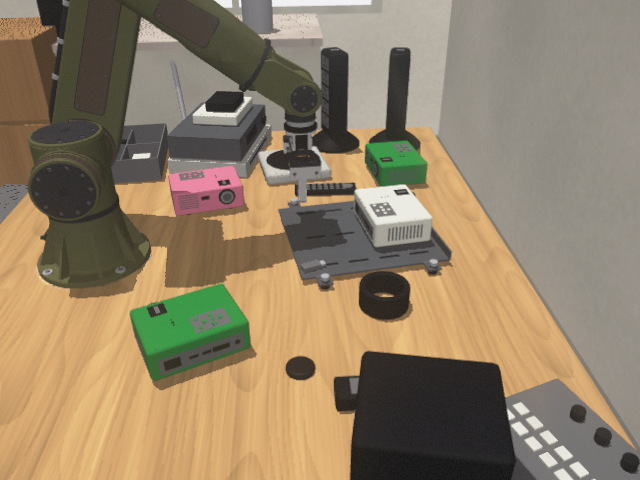

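It is square (−0.1°), with a 17 mm gap to the lip (front edge from (186,120) to (413,81)), and nothing else has moved. Next I'll open the fingers and push the rear face with both tips.

drive_tool(
  increments=[
    [[0,0,-4.2],[0,0,0],1],
    [[0,0,0],[26,0,0],1],
    [[0,0,0],[26,0,0],1],
    [[0,0,0],[26,0,0],1],
    [[0,0,0],[0,-20,0],1],
    [[0,0,0],[0,-20,0],1],
    [[0,0,0],[0,-20,0],1],
    [[0,0,0],[0,-20,0],1],
    [[0,0,0],[0,-15,0],1],
    [[0,0,0],[0,-10,0],1],
    [[0,0,0],[0,0,0],1],
    [[0,0,0],[0,0,0],1],
  ],
)

```text
time_s: 20.52
ee_pos: [0.5987, 0.0429, 0.0524]
eef_rot: [3.141, 0.0, -1.405]
force: [-0.1, 0.7, -0.1]
grip_width: 0.0937
```

```bash
python3 l.py a11 689 57.7 9.5
```

```text
fit [688.7  58.3] yaw 9.7 {'F': 53, 'B': 0, 'L': 0, 'R': 30} rms 0.92 | tray [80.  -2.1] rel 0.1
FL [147.3  88. ] FR [147.7 -92. ] RL [12.3 87.7] RR [ 12.7 -92.3] 
t 20.575 tcp [598.7  42.9  52.5] yaw -80.5 f [ 0.5 -0.  -0.8]
tcp in proj [-91.2  -0. ] tool yaw - proj yaw -90.2
```

View pics/a11.png

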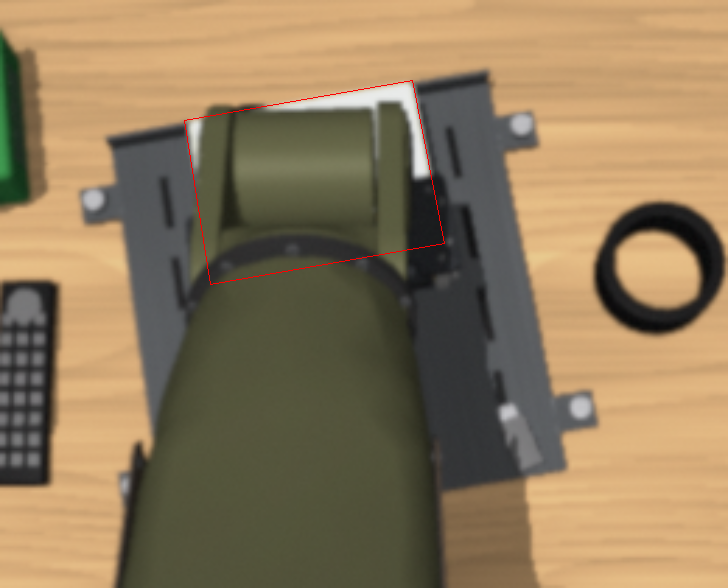

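The fingers are centred and parallel 16 mm behind the rear face. I'll push to just short of the lip.

drive_tool(
  increments=[
    [[0,0,0],[0,-4,0],1],
    [[0,0,0],[0,-4,0],1],
    [[0,0,0],[0,-4,0],1],
    [[0,0,0],[0,-3,0],1],
    [[0,0,0],[0,-3,0],1],
    [[0,0,0],[0,-3,0],1],
    [[0,0,0],[0,-3,0],1],
    [[0,0,0],[0,-3,0],1],
    [[0,0,0],[0,-2,0],1],
    [[0,0,0],[0,0,0],1],
  ],
)

```text
time_s: 21.82
ee_pos: [0.6266, 0.0475, 0.0524]
eef_rot: [3.138, 0.0, -1.405]
force: [-10.9, -2.4, 8.2]
grip_width: 0.0942
```

```bash
python3 l.py a12 700 60 9.5
```

```text
Traceback (most recent call last):
  File "l.py", line 4, in <module>
    c,w=look2(tag,[float(x),float(y)],float(a))
        ~~~~~^^^^^^^^^^^^^^^^^^^^^^^^^^^^^^^^^^
  File "h.py", line 54, in look2
    w=np.vstack([ray(cal,k[:,0],.088)*1000 for k in cs]); c=np.array(c,float)
ValueError: need at least one array to concatenate
```

drive_tool(
  increments=[
    [[0,0,0],[0,-1,0],1],
    [[0,0,0],[0,-1,0],1],
  ],
)

```text
time_s: 22.12
ee_pos: [0.6283, 0.0479, 0.0524]
eef_rot: [3.138, 0.0, -1.405]
force: [-12.4, -2.5, 7.6]
grip_width: 0.0941
```

drive_tool(
  increments=[
    [[0,0,0],[0,-1,0],1],
    [[0,0,0],[0,-1,0],1],
  ],
)

```text
time_s: 22.38
ee_pos: [0.6289, 0.0479, 0.0524]
eef_rot: [3.134, 0.0, -1.405]
force: [-27.6, -4.5, 17.7]
grip_width: 0.0936
```

drive_tool(
  increments=[
    [[0,0,0],[0,-1,0],1],
  ],
)

```text
time_s: 22.5
ee_pos: [0.629, 0.0479, 0.0525]
eef_rot: [3.132, 0.0, -1.405]
force: [-36.7, -7.3, 21.9]
grip_width: 0.0943
```

drive_tool(
  increments=[
    [[0,0,0],[0,-1,0],1],
  ],
)

```text
time_s: 22.62
ee_pos: [0.629, 0.0479, 0.0524]
eef_rot: [3.129, 0.0, -1.405]
force: [-44.3, -7.2, 27.1]
grip_width: 0.0941
```

```bash
python3 -c "
from h import *
v=ctrl.camera('side')[:,:,::-1]
cv2.imwrite('pics/s13.png',cv2.resize(v[150:300,260:470],None,fx=3.6,fy=3.6,interpolation=2)); print(st())"
```

```text
(22.675, array([628.9244328 ,  47.87827543,  52.45584585]), array([ 3.12883696e+00,  2.73453178e-04, -1.40458860e+00]), array([-40.49365626,  -6.95667356,  24.41844948]))
```

View pics/s13.png

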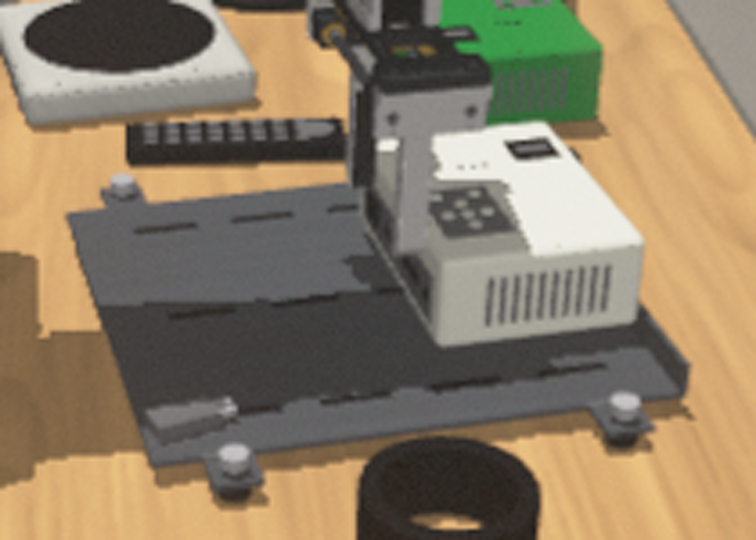

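The force rose while the tool stopped, so the case is seated against the lip. I'm backing away straight and gently.

drive_tool(
  increments=[
    [[0,0,0],[0,2,0],1],
    [[0,0,0],[0,3,0],1],
    [[0,0,0],[0,6,0],1],
    [[0,0,0],[0,15,0],1],
    [[0,0,0],[0,25,0],1],
    [[0,0,0],[0,25,0],1],
    [[0,0,0],[0,25,0],1],
    [[0,0,0],[0,25,0],1],
    [[0,0,0],[0,20,-15],1],
    [[0,0,0],[0,20,-20],1],
    [[0,0,0],[0,15,-20],1],
    [[0,0,0],[0,0,-20],1],
    [[0,0,0],[0,0,0],1],
  ],
)

```text
time_s: 24.3
ee_pos: [0.4557, 0.0189, 0.1285]
eef_rot: [-3.139, -0.001, -1.405]
force: [-0.8, 0.9, -0.2]
grip_width: 0.0942
```

```bash
python3 l.py a14 705 60 9.5; python3 -c "
from h import *
v=ctrl.camera('side')[:,:,::-1]
cv2.imwrite('pics/s14.png',cv2.resize(v[150:300,260:470],None,fx=3.6,fy=3.6,interpolation=2))"
```

```text
fit [704.7  60.4] yaw 9.8 {'F': 72, 'B': 75, 'L': 50, 'R': 50} rms 1.06 | tray [96.2 -2.8] rel 0.2
FL [163.4  87.4] FR [163.9 -92.6] RL [28.4 87. ] RR [ 28.9 -93. ] 
t 24.35 tcp [455.2  18.9 127.4] yaw -80.5 f [ 1.2 -0.3 -0.8]
tcp in proj [-252.9    1.4] tool yaw - proj yaw -90.3
```

View pics/a14.png

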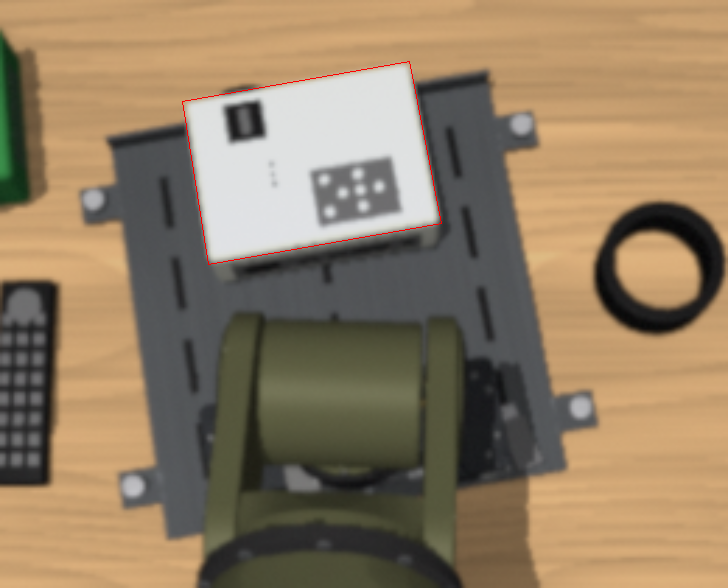

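View pics/s14.png

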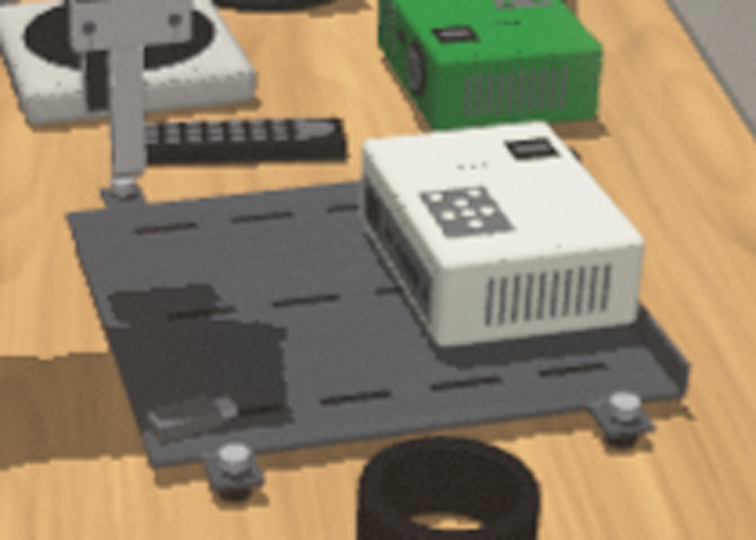

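```bash
python3 -c "
from h import *
print(ctrl.get_obs()['time_s'],ctrl.hand_in())"
```

```text
the job is handed in; nothing more can be done
24.4 None
```

The projector now stands with its lens side against the tray's front lip, and I handed the job in at 24.4 s with the gripper clear of everything. No verdict came back.

- **How it moved:** I turned it with closed-fingertip pushes at the rear left corner, plus one at the left face near the front corner to bring it right. It was square to within 0.1° and 17 mm short of the lip before I pushed the rear face home with both open fingertips. It was never lifted.
- **Final position:** It is 0.2° from parallel to the lip and about 3 mm off the tray's centre line. The case sides are about 67 mm or more inside the tray's sides.
- **Contact with the lip:** The camera fit puts the front corners 1–1.6 mm short of the lip plane, within its roughly 2 mm error. Contact is better shown by the last push, where the tool stopped advancing while the force climbed from about 12 N to 44 N along the push.
- **Force:** That 44 N, on the fingertips, is more than an "easy" push. The 40 N limit is stated for the arm and gripper body, and the wrist stayed under its 120 N limit.
- **Other objects:** The adapter, tape, remote and screws looked unmoved in the last pictures, judged by eye. I didn't re-measure the other loose things.

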